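# Sort the print-shop kit from under the drying rack

## Task

Clear the ink roller and the two plate cases from under the drying rack. The roller, and a case that still holds its copper plates, go in the blue kit tray; an empty case goes in the yellow returns tray (the cases look alike and one or both may be empty, so feel their weight). Lay all flat on the tray floor side by side, cases lid up and the roller as it lies now, set down gently, not dropped, and leave the jars, bottle, tape, knife and black baren where they are.

Things in the scene. Friction and masses are not known exactly. Their poses are not given: they have to be found in the camera images.
- rack: fixed drying rack: two level rails 16 mm thick, 660 mm long, along y at x = -45 and +45 mm, underside 240 mm up; end posts at x = 25, y = +-310 mm. Origin: on the table midway under the rails; -x faces the robot. Pieces and a jar lie below in a row along y, 115 mm apart, any order. Rails block a vertical tool: lean it about 40 deg, fingers away from the robot; lift 45 mm, draw out to -x by 150 mm.
- kit_tray: blue open tray, fixed: 200 (x) by 280 (y) mm outside, 30 mm high, walls and floor 5 mm thick. Origin: centre of its underside; x, y along its sides, z up. Two pieces fit side by side at y = +65 and -65 mm, lying along x or up to 0.3 rad askew. Stands left or right of the robot, in front of the rack.
- returns_tray: yellow open tray, fixed: 200 (x) by 280 (y) mm outside, 30 mm high, walls and floor 5 mm thick. Origin: centre of its underside; x, y along its sides, z up. Two pieces fit side by side at y = +65 and -65 mm, lying along x or up to 0.3 rad askew. Stands left or right of the robot, in front of the rack.
- case_a: closed wooden box, dark lid, brass bands, 120 (x, length) by 46 (y) by 40 mm (z, up); origin: centre of its underside. Starts flat under the rack, x roughly along the rack's x. Rigid: grip across y with 60 N. Both cases look alike, but each is either empty (0.13 kg, 1.3 N) or holds loose copper plates (0.5 to 0.65 kg in all, 5 to 6.4 N); at most one is loaded.
- case_b: closed wooden box, dark lid, brass bands, 120 (x, length) by 46 (y) by 40 mm (z, up); origin: centre of its underside. Starts flat under the rack, x roughly along the rack's x. Rigid: grip across y with 60 N. Both cases look alike, but each is either empty (0.13 kg, 1.3 N) or holds loose copper plates (0.5 to 0.65 kg in all, 5 to 6.4 N); at most one is loaded.
- roller: ink roller, 0.2-0.3 kg, 150 mm long, level on drum and foot. Black drum 40 mm thick, 60 wide (69 over its fork) at x = 52 mm; red handle 22 mm thick from x = 12 to -80 mm, axis at z = 22 mm; foot 30 mm wide, 11 high at x = -73 mm. Origin: on the table under its middle; x from handle to drum, z up. Balances near x = +25 mm; grip the handle across y at x = -12 mm with 80 N.
- baren: flat black disc, 90 mm across and 20 mm high, loose, between robot and rack; origin at its underside; leave alone
- jar_red: ink jar with red cap, 60 mm across, 65 mm high, loose, in the row under the rack; origin at its underside; leave alone
- jar_blue: ink jar with blue cap, 60 mm across, 65 mm high, loose, behind the rack; origin at its underside; leave alone
- tape: cork-coloured roll of tape, 90 mm across, 35 mm high, loose, right of the rack; origin at its underside; leave alone
- knife: ink spatula lying flat, about 250 mm long and up to 80 mm wide, 20 mm high, loose, left of the rack; leave alone
- bottle: amber bottle, 56 mm across, 140 mm high, loose, left of the rack; origin at its underside; leave alone

How it is judged:
At the end, for the whole second after the job is handed in: Roller and any loaded case (presses > 4 N) in the kit tray, empty cases (< 2.8 N) in the returns tray; each origin within 75 mm (x), 125 mm (y) of the tray centre and < 13 mm above its underside; cases within 0.12 rad, roller within 0.15 rad of level; all at rest (< 0.02 m/s) (((x of case_a in the frame of kit_tray between -0.075 and 0.075 m and y of case_a in the frame of kit_tray between -0.125 and 0.125 m and z of case_a in the frame of kit_tray between 0 and 0.013 m and contact force between case_a and kit_tray above 4 N) or (x of case_a in the frame of returns_tray between -0.075 and 0.075 m and y of case_a in the frame of returns_tray between -0.125 and 0.125 m and z of case_a in the frame of returns_tray between 0 and 0.013 m and contact force between case_a and returns_tray below 2.8 N)) and angle between each of case_a, case_b's own z axis and vertical below 0.12 rad and linear speed of each of case_a, case_b, roller below 0.02 m/s and ((x of case_b in the frame of kit_tray between -0.075 and 0.075 m and y of case_b in the frame of kit_tray between -0.125 and 0.125 m and z of case_b in the frame of kit_tray between 0 and 0.013 m and contact force between case_b and kit_tray above 4 N) or (x of case_b in the frame of returns_tray between -0.075 and 0.075 m and y of case_b in the frame of returns_tray between -0.125 and 0.125 m and z of case_b in the frame of returns_tray between 0 and 0.013 m and contact force between case_b and returns_tray below 2.8 N)) and x of roller in the frame of kit_tray between -0.075 and 0.075 m and y of roller in the frame of kit_tray between -0.125 and 0.125 m and z of roller in the frame of kit_tray between 0 and 0.013 m and angle between roller's own z axis and vertical below 0.15 rad); the robot touches nothing.
It fails at once if a jar, the bottle, tape, knife or baren is moved more than 30 mm (distance of any of baren, jar_red, jar_blue, tape, knife, bottle from where it was at the start of the episode above 0.03 m).
It fails at once if a case or the roller is dropped into a tray (over 0.7 m/s within 30 mm of a tray's underside: a fall of some 25 mm) ((horizontal distance between case_a and kit_tray below 0.16 m and z of case_a in the frame of kit_tray below 0.03 m and linear speed of case_a above 0.7 m/s) or (horizontal distance between case_a and returns_tray below 0.16 m and z of case_a in the frame of returns_tray below 0.03 m and linear speed of case_a above 0.7 m/s) or (horizontal distance between case_b and kit_tray below 0.16 m and z of case_b in the frame of kit_tray below 0.03 m and linear speed of case_b above 0.7 m/s) or (horizontal distance between case_b and returns_tray below 0.16 m and z of case_b in the frame of returns_tray below 0.03 m and linear speed of case_b above 0.7 m/s) or (horizontal distance between roller and kit_tray below 0.16 m and z of roller in the frame of kit_tray below 0.03 m and linear speed of roller above 0.7 m/s) or (horizontal distance between roller and returns_tray below 0.16 m and z of roller in the frame of returns_tray below 0.03 m and linear speed of roller above 0.7 m/s)).
It also fails if it takes over 72 s, if anything falls off the work surface, if the arm or the gripper's body presses on something with over 40 N, if the wrist force passes 120 N, or if a joint passes its speed limit or range.

## Robot

A 6-joint arm with a two-finger parallel gripper is mounted at the origin on the work surface. World frame = base frame: x ahead of the robot, y to its left, z up, the work surface at z = 0. Lengths are in m, angles in rad, forces in N, time in s.
With the tool pointing down it reaches from about 0.25 to 0.775 m from the base axis. Payload 4 kg.
Tool frame: the origin (TCP) lies midway between the tips of the shut fingers; the grasp point (between the pads) lies 19 mm behind it (grip_point_offset is the distance from the TCP to the grasp point, in m); z points along the fingers, y is the line along which they close (so a half turn about z gives the same grasp; the last joint's range is limited). The gripper opens to 94 mm and grips with 3 to 60 N. Pads are 16 mm wide; open, the fingers measure 119 mm over their backs; the gripper's body (75 mm by 177 mm) begins 78 mm behind the grasp point.
Start: joints at [1.023, 0.087, 1.371, -0, 1.684, -0.103], TCP at [0.237, 0.496, 0.206] pointing down, gripper open.
Joint ranges: [-3.1, 3.1], [-0.76, 2.03], [0.27, 2.55], [-1.08, 4.22], [0.17, 2.65], [-2.57, 2.57]. Speed limits (rad/s): [2.79, 2.79, 3.14, 3.14, 3.14, 3.14].

## Interface

Orientations are given as [roll, pitch, yaw] about the fixed x, y, z axes, in that order (R = Rz(yaw) Ry(pitch) Rx(roll)).
In Python, from bench import * gives the robot as it stands.
- The arm moves only by the tool carry_out, never from a script. Its argument "commands" is a list of rows, each a list of 6 numbers: the shift along the tool's x, y, z in m, then the turn, a rotation vector about the tool's x, y, z in rad. In form: [[tx, ty, tz, rx, ry, rz], ...]. A call has exactly 5 rows; each row is the pose to reach, as a shift and turn from the pose commanded when the call began, along the tool's axes at that moment; what a row does not reach only later rows make up. A row lasts 1/10 s, in which the tool goes at most 50 mm and 8.59 degrees, less where a joint would pass 70% of its speed; a pose out of reach is approached as far as the arm can. A call with a gripper value outside its range is refused whole. "jaw" is the opening, from 0 (shut) to 1 (fully open), set as the call begins (left out, the last holds). The fingers move at their own pace and stop on an object; the grip force is fixed at half the most. Time passes only in rows, so rows that repeat a pose let the fingers close, or fill a call up. It gives the time, the measured TCP pose, the force, the opening and the grip force at its end, in the units of the state.
- get_obs(): the state, without advancing time (a new reading comes with each control period).
- snapshot(name): name is "scene" or "top"; returns a dict with "img" (400x640x3 uint8, red, green, blue), "range_z" (400x640 float32, m along the optical axis (not along the pixel's ray), 0 where there is no reading), "fx", "fy", "cx", "cy" (pixels), "distortion" ([k1, k2, p1, p2, k3] as OpenCV has them; the pictures are not rectified), "R" (3x3) and "t" (3): a world point X has camera coordinates R X + t. Camera axes: x right, y down, z forward; pixel columns grow to the right and rows downward; lengths in m; the calibration is good to about 2 mm. A picture is of the moment at which its call begins.
- close_job(): hands the job in; it is judged then, once.
The state is a dict: "time": time; "joint_positions": joint angles; "qvel": joint speeds; "joint_torque": joint torques, N m; "tool_pos": TCP position; "ee_rot": TCP orientation; "wrist_force": force on the tool from outside, world axes, zero at the start; "wrist_torque": the same for the moment, N m; "width": finger opening in m; "finger_force": force on a finger pad.
Only numpy, scipy, OpenCV 4.12 (cv2) and the standard library are available. Lean on these libraries where they do the work, as an engineer would, in place of code of your own. Each camera call takes 0.05 s, during which the arm holds its last target. There are 200 camera calls.

## Working session

There is one attempt and no reset: what is moved stays moved. The work goes in short steps, Python scripts to look and compute and a tool call to move; the robot and the scene stay as the last step left them, time stands still between calls to the robot, and variables do not carry over. Pictures are saved under pics/ and viewed, at most 10 in all, crops included, and the job is handed in when it is done.

Besides the shell and the picture viewer there is one more tool, called after "Emit:" as a command line: name --pt "numbers of a row" for each row, then --argument value for the rest. carry_out: Moves the arm, as the interface text tells. Its arguments: {"type":"object","properties":{"commands":{"type":"array","items":{"type":"array","items":{"type":"number"}}},"jaw":{"type":"number"}},"required":["commands"]}

```bash
ls; mkdir -p pics
python3 - <<'E'
from bench import *
import cv2,numpy as np,pickle
o=get_obs();print(o)
for n in("scene","top"):
    s=snapshot(n);pickle.dump(s,open(n+'.pkl','wb'));cv2.imwrite(f'pics/{n}0.png',s['img'][:,:,::-1])
    print(n,s['fx'],s['fy'],s['cx'],s['cy'],s['distortion'],s['R'],s['t'])
E
```

```text
pics
{'time': 0.0, 'joint_positions': array([ 1.02289609e+00,  8.79385514e-02,  1.37220319e+00, -1.16883995e-05,
        1.68359683e+00, -1.03092342e-01]), 'qvel': array([ 1.03949808e-03,  7.64093754e-04, -2.10239015e-03, -2.44651373e-04,
       -1.71667598e-04, -8.53915652e-05]), 'joint_torque': array([-2.70630371e-04, -3.40184569e+01, -3.02418852e+01,  7.16557726e-02,
        3.32417025e-02, -1.67322992e-04]), 'tool_pos': array([0.23638143, 0.49602202, 0.20433907]), 'ee_rot': array([-3.13945694e+00, -2.09279889e-04,  2.69678323e+00]), 'wrist_force': array([-0.39563299, -0.42964565, -0.44793176]), 'wrist_torque': array([ 0.04657993,  0.02511168, -0.00413342]), 'finger_force': 0.0, 'width': 0.09375628892037192}
scene 387.2787632337715 387.2787632337715 313.64088834998563 202.17026756846994 [0.02966137 0.         0.         0.         0.        ] [[-0.36348807  0.93144066  0.01716731]
 [ 0.72415792  0.29409433 -0.62378188]
 [-0.58606461 -0.21430542 -0.78140991]] [ 0.20020373 -0.40257666  1.54834706]
top 419.94017091082577 419.94017091082577 322.7425377604246 203.79559006290046 [-0.03054441  0.          0.          0.          0.        ] [[ 0.00242563 -0.99970229  0.02427854]
 [-0.99639676 -0.00447453 -0.08469642]
 [ 0.08477984 -0.02398562 -0.99611097]] [0.01393072 0.5977836  1.04354039]
```

View pics/scene0.png

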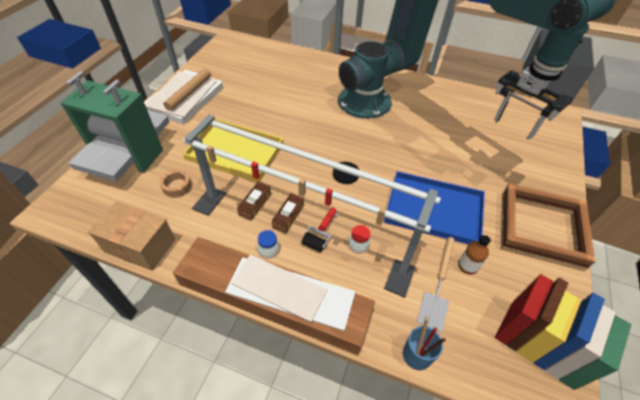

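View pics/top0.png

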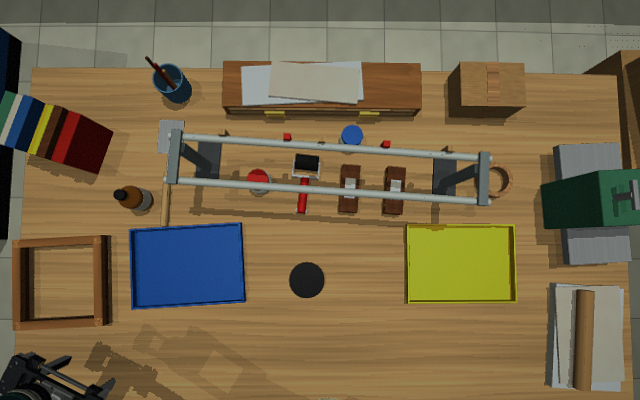

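The scene view shows the row under the rack. In the top view, left is +y: red jar (258,182), roller with drum (306,165) and handle (302,195), cases at (349,188) and (394,190), baren (306,280), blue tray centred (187,265), yellow tray (461,263). The rails run at rows ~140 and ~190.

```bash
cat > h.py <<'E'
import cv2,numpy as np,pickle
from scipy.spatial.transform import Rotation as Ro
def ray(s,uv,z):
    K=np.array([[s['fx'],0,s['cx']],[0,s['fy'],s['cy']],[0,0,1]])
    p=cv2.undistortPoints(np.float64(uv).reshape(-1,1,2),K,np.array(s['distortion'],float))[:,0]
    d=np.c_[p,np.ones(len(p))]@s['R']; c=-s['R'].T@s['t']
    return c+d*((z-c[2])/d[:,2])[:,None]
def cloud(s):
    v,u=np.nonzero(s['range_z']>0)
    K=np.array([[s['fx'],0,s['cx']],[0,s['fy'],s['cy']],[0,0,1]])
    p=cv2.undistortPoints(np.float64(np.c_[u,v]).reshape(-1,1,2),K,np.array(s['distortion'],float))[:,0]
    r=s['range_z'][v,u][:,None]
    out=np.full(s['range_z'].shape+(3,),np.nan); out[v,u]=(np.c_[p,np.ones(len(p))]*r-s['t'])@s['R']
    return out
def rect(p):
    (c,w,a)=cv2.minAreaRect(np.float32(p[:,:2]*1000)); return np.round(c,1),np.round(w,1),round(a,1)
E
python3 - <<'E'
from h import *
for n in('top','scene'):
    s=pickle.load(open(n+'.pkl','rb'));hsv=cv2.cvtColor(s['img'],cv2.COLOR_RGB2HSV);C=cloud(s)
    def comp(lo,hi,amin,z,name,extra=None):
        m=cv2.inRange(hsv,lo,hi)
        if extra is not None:m=m&extra
        k,l,st,ce=cv2.connectedComponentsWithStats(m)
        for i in range(1,k):
            if st[i,4]>=amin:
                v,u=np.nonzero(l==i);p=ray(s,np.c_[u,v],z)
                print(n,name,st[i],rect(p),'zmed',np.round(np.nanpercentile(C[v,u,2],[10,50,90]),3))
    Z=C[...,2]; XY=C[...,:2]
    win=((XY[...,0]>.25)&(XY[...,0]<.85)&(abs(XY[...,1])<.45)).astype(np.uint8)*255
    comp((105,120,60),(125,255,255),1000,.03,'blue',win)
    comp((25,150,60),(35,255,255),1000,.03,'yellow',win)
    low=win&((Z<.08)&(Z>.01)).astype(np.uint8)*255
    comp((0,60,10),(14,255,110),60,.04,'case',low)
    comp((172,150,60),(180,255,255),30,.03,'red',low);comp((0,190,60),(6,255,255),30,.03,'red0',low)
    comp((0,0,0),(180,255,45),100,.02,'black',low)
    rail=win&((Z>.235)&(Z<.30)).astype(np.uint8)*255
    v,u=np.nonzero(rail);P=C[v,u]
    print('rail pts',len(P),np.percentile(P,[1,50,99],axis=0).round(3))
    for side in(0,1):
        med=np.median(P[:,0]);q=P[(P[:,0]>med)==side];q=q[abs(q[:,1])<.25]
        print(side,np.polyfit(q[:,1],q[:,0],1),q[:,2].mean())
    if n=='top':
        q=C[...,:][(low>0)&(Z>.034)&(Z<.046)&(XY[...,0]>.55)&(abs(XY[...,1])<.3)];print(len(q))
E
```

```text
top blue [ 148  223   97   85 7150] (array([443.9, 334.1]), array([198.7, 239.9]), 3.4) zmed [0.003 0.006 0.009]
top yellow [ 405  224  102   80 7202] (array([ 447.7, -320.6]), array([198.9, 257.4]), 0.1) zmed [0.003 0.005 0.009]
top case [341 164  19  25 303] (array([667.1, -52.8]), array([45.4, 59.2]), 85.6) zmed [0.038 0.04  0.043]
top case [384 166  22  26 330] (array([ 661.2, -166. ]), array([50. , 62.7]), 85.1) zmed [0.037 0.04  0.043]
top case [339 196  19  17 271] (array([596.1, -47.6]), array([45.5, 38.8]), 86.2) zmed [0.038 0.04  0.042]
top case [383 199  20  16 271] (array([ 590.5, -159.5]), array([48.2, 37.7]), 89.2) zmed [0.037 0.04  0.043]
top red0 [247 169  22  13 210] (array([670., 182.]), array([30.8, 53.3]), 0.3) zmed [0.063 0.065 0.068]
top red0 [300 178   9   7  55] (array([655.3,  63.9]), array([15.4, 20.3]), 0.3) zmed [0.027 0.032 0.035]
top red0 [298 193   9  20 145] (array([599.9,  69.3]), array([19.8, 49.1]), 83.2) zmed [0.027 0.032 0.034]
top black [295 154  24  17 335] (array([705.7,  58.2]), array([58.6, 38. ]), 83.9) zmed [0.03  0.037 0.041]
top black [43
[... 638 characters left out ...]
39 408] (array([649.8, -44.8]), array([ 53.7, 133.2]), 85.5) zmed [0.018 0.039 0.042]
scene red0 [320 209  15  21  98] (array([620.7,  70.1]), array([13.1, 81.1]), 84.4) zmed [0.03  0.032 0.035]
scene red0 [353 227  16  14 185] (array([634.1, 177. ]), array([45. , 44.5]), 22.0) zmed [0.063 0.065 0.067]
scene black [334 170  23  13 176] (array([437.2,  59.1]), array([76.8, 39.2]), 86.1) zmed [0.017 0.02  0.022]
scene black [303 233  21  18 215] (array([704.1,  58.7]), array([62.2, 36.6]), 81.5) zmed [0.027 0.037 0.041]
rail pts 4014 [[ 0.585 -0.307  0.239]
 [ 0.68   0.048  0.255]
 [ 0.726  0.332  0.271]]
0 [0.05581041 0.61025844] 0.2528127922048035
1 [0.06261916 0.70228418] 0.2543044413983236
```

Run:
```python
from h import *
s=pickle.load(open('top.pkl','rb'));cv2.imwrite('pics/c1.png',cv2.resize(s['img'][120:230,230:430,::-1],None,fx=4,fy=4,interpolation=cv2.INTER_CUBIC))
```

```text
(no output)
```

View pics/c1.png

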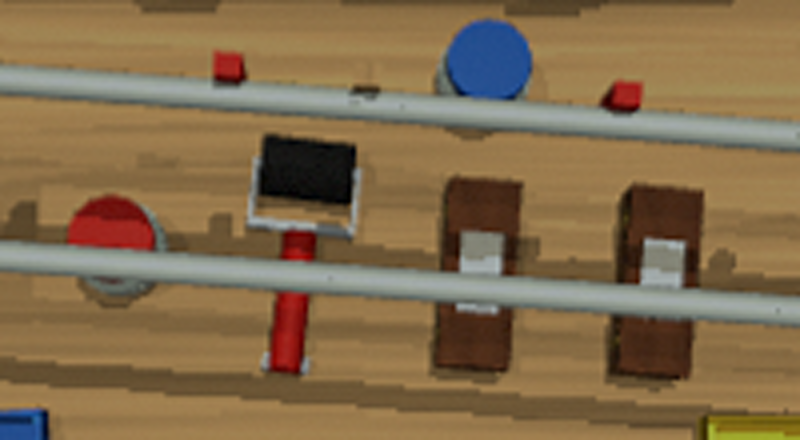

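The crop confirms three separate pieces, all nearly along x, with the front rail crossing the handle and the near part of both cases. Next I'll refine the poses and plan the moves.

```bash
cat > p.py <<'E'
# p.py gx gy gz yaw [lean_deg] : rows (5 per call) to bring the GRASP POINT there from the measured pose
import sys;from bench import *;from h import *
a=list(map(float,sys.argv[1:]));lean=np.radians(a[4] if len(a)>4 else 40)
o=get_obs();p0=o['tool_pos'];R0=Ro.from_euler('xyz',o['ee_rot']).as_matrix()
ps=a[3];z=np.array([np.sin(lean)*np.cos(ps),np.sin(lean)*np.sin(ps),-np.cos(lean)]);y=np.array([-np.sin(ps),np.cos(ps),0])
R1=np.c_[np.cross(y,z),y,z];p1=np.array(a[:3])+.019*z
t=R0.T@(p1-p0);r=Ro.from_matrix(R0.T@R1).as_rotvec()
print('rows needed',max(np.linalg.norm(t)/.05,np.degrees(np.linalg.norm(r))/8.59).round(2),'shift',t.round(4),'rot',r.round(4))
print('force',o['wrist_force'].round(2),'width',o['width'],'q',o['joint_positions'].round(2),'t',o['time'])
E
python3 - <<'E'
from h import *
T=pickle.load(open('top.pkl','rb'));S=pickle.load(open('scene.pkl','rb'))
def yaw(c,a):  # long axis direction
    pass
for s,n in((T,'top'),(S,'scene')):
    hsv=cv2.cvtColor(s['img'],cv2.COLOR_RGB2HSV);C=cloud(s)
    for nm,lo,hi in(('blue',(105,120,40),(125,255,255)),('yellow',(25,150,40),(35,255,255))):
        m=cv2.inRange(hsv,lo,hi)&((C[...,0]>.3)&(C[...,0]<.6)&(abs(C[...,1])<.55)&(C[...,2]<.05)).astype(np.uint8)*255
        k,l,st,_=cv2.connectedComponentsWithStats(m);i=1+st[1:,4].argmax();v,u=np.nonzero(l==i)
        print(n,nm,'floor-inclusive',rect(ray(s,np.c_[u,v],.03)))
        rim=(l==i)&(abs(C[...,2]-.03)<.004);print('  cloud rim',rect(C[rim]),rim.sum())
    Z=C[...,2];top=(abs(Z-.04)<.006)
    for nm,y0 in(('c1',-.05),('c2',-.163)):
        b=top&(abs(C[...,1]-y0)<.045)&(abs(C[...,0]-.635)<.1);v,u=np.nonzero(b);p=ray(s,np.c_[u,v],.04)
        print(n,nm,rect(p),len(p))
    m=top*0
    mm=(cv2.inRange(hsv,(0,190,60),(6,255,255))>0)&(abs(Z-.03)<.007)&(abs(C[...,1]-.065)<.03)&(abs(C[...,0]-.63)<.1)
    v,u=np.nonzero(mm);p=ray(s,np.c_[u,v],.031);print(n,'handle',rect(p),np.polyfit(p[:,0],p[:,1],1))
E
```

```text
top blue floor-inclusive (array([442.4, 355.3]), array([198.9, 282.4]), 3.7)
  cloud rim (array([442.2, 357.8]), array([198.9, 279.6]), 3.6) 666
top yellow floor-inclusive (array([ 447.7, -334.2]), array([198.9, 284.7]), 0.2)
  cloud rim (array([ 447.6, -337.1]), array([199.3, 281.5]), 0.2) 650
top c1 (array([638.4, -50.5]), array([ 46.5, 120.1]), 86.1) 718
top c2 (array([ 619.3, -166.4]), array([150.7,  63.1]), 4.2) 719
top handle (array([619.5,  67.2]), array([19.9, 88.5]), 84.0) [-0.10415513  0.13195315]
scene blue floor-inclusive (array([452.5, 359.4]), array([210.8, 273.1]), 4.0)
  cloud rim (array([444.6, 359.1]), array([199.9, 273.3]), 4.1) 216
scene yellow floor-inclusive (array([ 541.1, -288.8]), array([ 15.2, 123.4]), 6.8)
  cloud rim (array([ 546. , -328.6]), array([43.3,  4.2]), 87.6) 12
scene c1 (array([640.7, -49.5]), array([ 48.5, 124.5]), 86.2) 529
scene c2 (array([ 636.3, -163.8]), array([ 48.9, 122.9]), 85.1) 492
scene handle (array([621.4,  70.4]), array([13.1, 81. ]), 84.4) [-0.09300024  0.12822129]
```

```bash
python3 p.py .546 .065 .15 -0.1
```

```text
rows needed 10.87 shift [-0.4764 -0.2516  0.0694] rot [-0.1222 -0.6916 -0.33  ]
force [-0.02  0.09 -0.57] width 0.09432580197082983 q [ 1.02  0.09  1.37 -0.    1.68 -0.1 ] t 0.1
```

Emit:
carry_out --pt "-0.043 -0.023 0.006 -0.011 -0.062 -0.03" --pt "-0.086 -0.045 0.012 -0.022 -0.124 -0.06" --pt "-0.129 -0.068 0.019 -0.033 -0.187 -0.09" --pt "-0.172 -0.091 0.025 -0.044 -0.249 -0.119" --pt "-0.214 -0.113 0.031 -0.055 -0.311 -0.149" --jaw 1

```text
time: 0.6
tool_pos: [0.3819, 0.3007, 0.1739]
ee_rot: [3.11, 0.316, 2.844]
wrist_force: [0.3, -0.1, -0.4]
width: 0.0943
finger_force: 0.0
```

```bash
python3 p.py .546 .075 .15 -0.1
```

```text
rows needed 5.8 shift [-0.2115 -0.1687  0.1044] rot [-0.0654 -0.3777 -0.1797]
force [ 0.34 -0.07 -0.39] width 0.09429076551818841 q [ 0.73 -0.19  1.73 -0.26  1.41 -0.53] t 0.6
```

Emit:
carry_out --pt "-0.035 -0.028 0.017 -0.011 -0.063 -0.03" --pt "-0.07 -0.056 0.035 -0.022 -0.126 -0.06" --pt "-0.106 -0.084 0.052 -0.033 -0.189 -0.09" --pt "-0.141 -0.112 0.07 -0.044 -0.252 -0.12" --pt "-0.176 -0.141 0.087 -0.055 -0.315 -0.15"

```text
time: 1.1
tool_pos: [0.5278, 0.1113, 0.1414]
ee_rot: [3.128, 0.636, 3.004]
wrist_force: [0.5, 0.8, -0.1]
width: 0.094
finger_force: 0.0
```

```bash
python3 p.py .546 .075 .137 -0.1
```

```text
rows needed 1.04 shift [-0.0171 -0.0335  0.0357] rot [-0.01   -0.0622 -0.0302]
force [ 0.47  0.78 -0.14] width 0.09396017704322047 q [ 0.24 -0.32  2.   -0.27  0.87 -1.09] t 1.1
```

Emit:
carry_out --pt "-0.006 -0.011 0.012 -0.003 -0.021 -0.01" --pt "-0.011 -0.022 0.024 -0.007 -0.041 -0.02" --pt "-0.017 -0.0335 0.0357 -0.01 -0.062 -0.03" --pt "-0.017 -0.0335 0.0357 -0.01 -0.062 -0.03" --pt "-0.017 -0.0335 0.0357 -0.01 -0.062 -0.03"

```text
time: 1.6
tool_pos: [0.5571, 0.075, 0.1221]
ee_rot: [3.14, 0.694, 3.038]
wrist_force: [-0.8, 1.0, -0.5]
width: 0.0941
finger_force: 0.0
```

```bash
python3 p.py .6416 .065 .024 -0.1
```

```text
rows needed 2.98 shift [-0.0028 -0.0013  0.1488] rot [-0.001  -0.0044 -0.0031]
force [-0.8   0.99 -0.5 ] width 0.09408690416422995 q [ 0.12 -0.29  2.05 -0.22  0.72 -1.23] t 1.6
```

Emit:
carry_out --pt "-0.001 0 0.04 0 -0.002 -0.001" --pt "-0.002 -0.001 0.08 0 -0.004 -0.003" --pt "-0.003 -0.001 0.12 0 -0.004 -0.003" --pt "-0.003 -0.001 0.14 0 -0.004 -0.003" --pt "-0.003 -0.001 0.148 0 -0.004 -0.003"

```text
time: 2.1
tool_pos: [0.654, 0.0652, 0.0087]
ee_rot: [-3.14, 0.696, 3.044]
wrist_force: [-0.3, 0.3, -0.6]
width: 0.094
finger_force: 0.0
```

```bash
python3 p.py .6416 .065 .024 -0.1
python3 - <<'E'
from bench import *;import cv2
cv2.imwrite('pics/g1.png',cv2.resize(snapshot('scene')['img'][140:290,200:440,::-1],None,fx=3,fy=3,interpolation=2))
E
```

```text
rows needed 0.03 shift [-0.0004 -0.0015 -0.0006] rot [-0.0002 -0.0022  0.0018]
force [-0.29  0.32 -0.58] width 0.09396430510543051 q [ 0.07  0.09  1.97 -0.28  0.41 -1.18] t 2.1
```

View pics/g1.png

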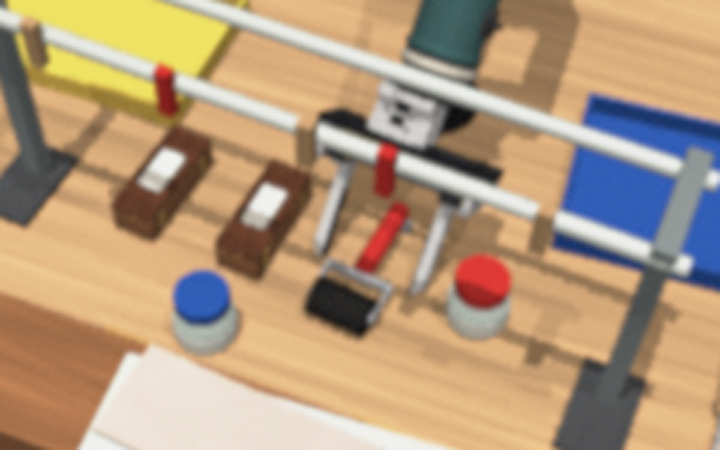

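The fingers straddle the red handle (crop ~(325,215) and (430,250)), clear of the red jar and the neighbouring case. Closing now.

Emit:
carry_out --pt "0 -0.001 0 0 0 0" --pt "0 -0.001 0 0 0 0" --pt "0 -0.001 0 0 0 0" --pt "0 -0.001 0 0 0 0" --pt "0 -0.001 0 0 0 0" --jaw 0

```text
time: 2.65
tool_pos: [0.6541, 0.0635, 0.0119]
ee_rot: [-3.141, 0.701, 3.043]
wrist_force: [-0.7, -0.5, -0.1]
width: 0.0573
finger_force: 0.0
```

Emit:
carry_out --pt "0 -0.001 0 0 0 0" --pt "0 -0.001 0 0 0 0" --pt "0 -0.001 0 0 0 0" --pt "0 -0.001 0 0 0 0" --pt "0 -0.001 0 0 0 0"

```text
time: 3.15
tool_pos: [0.6539, 0.0624, 0.0108]
ee_rot: [-3.14, 0.699, 3.043]
wrist_force: [0.0, 0.7, -0.6]
width: 0.0213
finger_force: 30.0
```

```bash
python3 p.py .6416 .065 .072 -0.1;python3 p.py .4916 .065 .072 -0.1
```

```text
rows needed 0.93 shift [-0.0298  0.0013 -0.0358] rot [-0.0004  0.0011  0.0009]
force [ 0.03  0.67 -0.56] width 0.021297756267880295 q [ 0.07  0.08  1.97 -0.27  0.41 -1.19] t 3.15
rows needed 3.14 shift [ 0.0844 -0.0136 -0.1319] rot [-0.0004  0.0011  0.0009]
force [ 0.03  0.67 -0.56] width 0.021297756267880295 q [ 0.07  0.08  1.97 -0.27  0.41 -1.19] t 3.15
```

Emit:
carry_out --pt "-0.01 0 -0.012 0 0 0" --pt "-0.02 0.001 -0.024 0 0 0" --pt "-0.03 0.001 -0.036 0 0 0" --pt "-0.03 0.001 -0.036 0 0 0" --pt "-0.018 0 -0.046 0 0 0"

```text
time: 3.65
tool_pos: [0.6389, 0.0638, 0.0579]
ee_rot: [-3.141, 0.7, 3.042]
wrist_force: [-0.7, 0.7, -2.5]
width: 0.0215
finger_force: 30.0
```

Emit:
carry_out --pt "0.025 -0.004 -0.021 0 0 0" --pt "0.05 -0.008 -0.042 0 0 0" --pt "0.075 -0.012 -0.064 0 0 0" --pt "0.102 -0.015 -0.086 0 0 0" --pt "0.102 -0.015 -0.086 0 0 0"

```text
time: 4.15
tool_pos: [0.4982, 0.0621, 0.0531]
ee_rot: [-3.139, 0.692, 3.044]
wrist_force: [-0.4, -0.1, -2.1]
width: 0.0213
finger_force: 30.0
```

```bash
python3 p.py .4316 .43 .06 0.03
python3 - <<'E'
from bench import *;import cv2
from h import *
s=snapshot('scene');cv2.imwrite('pics/g2.png',cv2.resize(s['img'][100:260,260:500,::-1],None,fx=3,fy=3,interpolation=2))
E
```

```text
rows needed 7.45 shift [ 0.0743  0.361  -0.0526] rot [-0.0848 -0.0067 -0.0982]
force [-0.42 -0.09 -2.13] width 0.02127930133292208 q [ 0.1  -0.37  2.25 -0.23  0.59 -1.22] t 4.15
```

View pics/g2.png

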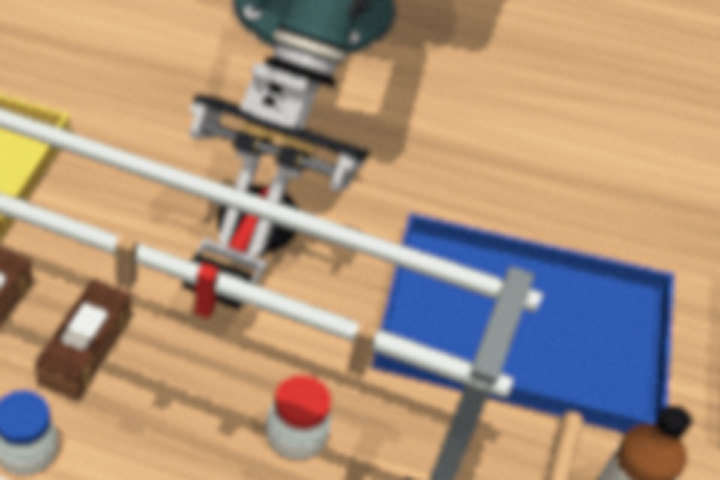

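Roller is held and drawn clear in front of the rail, hanging over the baren with height to spare; wrist shows ~2.1 N, as expected. Next it goes to the blue tray's far slot.

```bash
python3 p.py .426 .4195 .078 0.05
```

```text
rows needed 7.27 shift [ 0.0695  0.3498 -0.0695] rot [-0.0971 -0.0026 -0.1136]
force [ 0.8  -0.28 -2.44] width 0.02130082728431441 q [ 0.1  -0.37  2.25 -0.23  0.59 -1.22] t 4.2
```

Emit:
carry_out --pt "0.007 0.035 -0.009 -0.01 0 -0.011" --pt "0.014 0.07 -0.017 -0.019 0 -0.023" --pt "0.021 0.105 -0.024 -0.029 -0.001 -0.034" --pt "0.028 0.14 -0.03 -0.039 -0.001 -0.045" --pt "0.035 0.175 -0.035 -0.049 -0.001 -0.057"

```text
time: 4.7
tool_pos: [0.4726, 0.2437, 0.0618]
ee_rot: [3.141, 0.7, 3.118]
wrist_force: [0.9, 0.5, -1.8]
width: 0.0211
finger_force: 30.0
```

```bash
python3 p.py .426 .4195 .078 0.05
```

```text
rows needed 3.6 shift [ 0.0284  0.1756 -0.026 ] rot [-0.0467  0.0023 -0.0565]
force [ 0.89  0.51 -1.82] width 0.0211341168071763 q [ 0.63 -0.21  2.12 -0.62  0.74 -0.56] t 4.7
```

Emit:
carry_out --pt "0.007 0.044 -0.006 -0.012 0 -0.014" --pt "0.014 0.088 -0.013 -0.024 0.001 -0.028" --pt "0.021 0.132 -0.02 -0.036 0.002 -0.043" --pt "0.028 0.176 -0.026 -0.047 0.002 -0.057" --pt "0.028 0.176 -0.026 -0.047 0.002 -0.057"

```text
time: 5.2
tool_pos: [0.4381, 0.4252, 0.0634]
ee_rot: [3.138, 0.698, -3.088]
wrist_force: [1.2, -0.3, -2.3]
width: 0.0211
finger_force: 30.0
```

```bash
python3 p.py .426 .4195 .031 0.05
python3 - <<'E'
from bench import *
from h import *
s=snapshot('top');pickle.dump(s,open('t2.pkl','wb'));cv2.imwrite('pics/g3.png',cv2.resize(s['img'][180:340,90:330,::-1],None,fx=3,fy=3,interpolation=2))
C=cloud(s);hsv=cv2.cvtColor(s['img'],cv2.COLOR_RGB2HSV)
m=(cv2.inRange(hsv,(0,170,60),(8,255,255))>0)&(abs(C[...,1]-.42)<.06)&(abs(C[...,0]-.42)<.12);print('red',np.percentile(C[m],[5,50,95],axis=0).round(3))
m=(cv2.inRange(hsv,(0,0,0),(180,255,50))>0)&(abs(C[...,1]-.42)<.05)&(abs(C[...,0]-.5)<.05)&(C[...,2]>.05);print('drum',np.percentile(C[m],[5,50,95],axis=0).round(3))
E
```

```text
rows needed 0.94 shift [ 0.0303 -0.0052  0.0358] rot [0.0065 0.0001 0.0031]
force [ 1.21 -0.3  -2.32] width 0.021073087502811068 q [ 0.97  0.06  1.87 -0.72  0.88 -0.28] t 5.2
red [[0.405 0.417 0.08 ]
 [0.432 0.425 0.084]
 [0.448 0.432 0.087]]
drum [[0.472 0.397 0.073]
 [0.49  0.425 0.089]
 [0.507 0.454 0.094]]
```

View pics/g3.png

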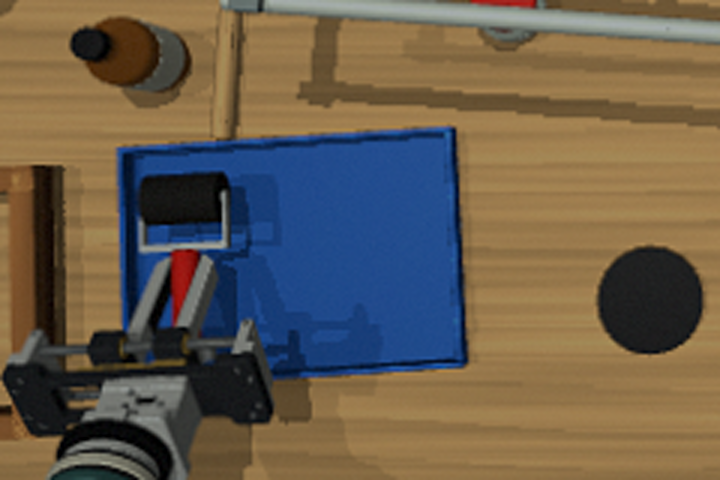

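The roller hangs level over the left half of the blue tray (drum at crop (185,198), inside the walls), with its underside at ~53 mm. Next comes the 48 mm descent.

Emit:
carry_out --pt "0.008 -0.002 0.01 0.002 0 0.001" --pt "0.016 -0.004 0.019 0.004 0 0.002" --pt "0.023 -0.005 0.027 0.006 0 0.003" --pt "0.027 -0.005 0.032 0.006 0 0.003" --pt "0.03 -0.005 0.0355 0.006 0 0.003"

```text
time: 5.75
tool_pos: [0.4384, 0.412, 0.016]
ee_rot: [-3.135, 0.697, -3.095]
wrist_force: [-0.9, 0.2, -0.2]
width: 0.0215
finger_force: 30.0
```

Emit:
carry_out --pt "0 0 0 0 0 0" --pt "0.0005 0 0.0005 0 0 0" --pt "0.001 0 0.001 0 0 0" --pt "0.001 0 0.001 0 0 0" --pt "0.001 0 0.001 0 0 0"

```text
time: 6.25
tool_pos: [0.4384, 0.4135, 0.0163]
ee_rot: [-3.138, 0.699, -3.096]
wrist_force: [-0.2, 0.3, -2.3]
width: 0.0214
finger_force: 30.0
```

Emit:
carry_out --pt "0.0006 0 0.0008 0 0 0" --pt "0.0013 0 0.0015 0 0 0" --pt "0.0013 0 0.0015 0 0 0" --pt "0.0013 0 0.0015 0 0 0" --pt "0.0013 0 0.0015 0 0 0"

```text
time: 6.75
tool_pos: [0.4389, 0.4138, 0.0158]
ee_rot: [-3.138, 0.701, -3.096]
wrist_force: [-3.9, -1.3, 7.3]
width: 0.0214
finger_force: 30.0
```

Emit:
carry_out --pt "0.0006 0 0.0008 0 0 0" --pt "0.0013 0 0.0015 0 0 0" --pt "0.0013 0 0.0015 0 0 0" --pt "0.0013 0 0.0015 0 0 0" --pt "0.0013 0 0.0015 0 0 0"

```text
time: 7.25
tool_pos: [0.4395, 0.4142, 0.0158]
ee_rot: [-3.139, 0.703, -3.097]
wrist_force: [-7.8, -4.8, 12.7]
width: 0.0211
finger_force: 30.0
```

Emit:
carry_out --pt "-0.0012 0 -0.0014 0 0 0" --pt "-0.0012 0 -0.0014 0 0 0" --pt "-0.0012 0 -0.0014 0 0 0" --pt "-0.0012 0 -0.0014 0 0 0" --pt "-0.0012 0 -0.0014 0 0 0" --jaw 0.7

```text
time: 7.75
tool_pos: [0.4382, 0.413, 0.0133]
ee_rot: [-3.136, 0.698, -3.095]
wrist_force: [0.1, 0.6, -0.2]
width: 0.0579
finger_force: 0.0
```

Emit:
carry_out --pt "0 0 0 0 0 0" --pt "0 0 -0.01 0 0 0" --pt "0 0 -0.03 0 0 0" --pt "0 0 -0.06 0 0 0" --pt "0 0 -0.1 0 0 0"

```text
time: 8.25
tool_pos: [0.373, 0.4095, 0.09]
ee_rot: [-3.134, 0.696, -3.094]
wrist_force: [-0.1, 0.9, -0.0]
width: 0.0658
finger_force: 0.0
```

```bash
python3 p.py .5435 -0.0435 .141 -0.07
python3 - <<'E'
from bench import *
from h import *
s=snapshot('top')
C=cloud(s);hsv=cv2.cvtColor(s['img'],cv2.COLOR_RGB2HSV)
m=(cv2.inRange(hsv,(0,170,60),(8,255,255))>0)&(abs(C[...,1]-.42)<.06)&(abs(C[...,0]-.42)<.12);print('red',np.percentile(C[m],[5,50,95],axis=0).round(3))
m=(cv2.inRange(hsv,(0,0,0),(180,255,50))>0)&(abs(C[...,1]-.42)<.05)&(abs(C[...,0]-.5)<.05)&(C[...,2]<.06);print('drum',np.percentile(C[m],[5,50,95],axis=0).round(3))
E
```

```text
rows needed 9.81 shift [-0.1469 -0.4614  0.079 ] rot [ 0.0675 -0.0014  0.0898]
force [-0.14  0.88 -0.02] width 0.06576747456182802 q [ 1.08 -0.05  1.92 -0.71  1.01 -0.22] t 8.25
red [[0.367 0.403 0.029]
 [0.406 0.409 0.036]
 [0.447 0.418 0.04 ]]
drum [[0.472 0.385 0.026]
 [0.492 0.413 0.042]
 [0.509 0.442 0.047]]
```

Emit:
carry_out --pt "-0.014 -0.045 0.006 0.007 0 0.009" --pt "-0.028 -0.09 0.013 0.013 0 0.018" --pt "-0.042 -0.135 0.02 0.02 0 0.027" --pt "-0.056 -0.18 0.028 0.027 0 0.036" --pt "-0.07 -0.225 0.037 0.033 0 0.045" --jaw 1

```text
time: 8.8
tool_pos: [0.4611, 0.1884, 0.109]
ee_rot: [3.141, 0.7, 3.13]
wrist_force: [1.0, 0.4, -0.6]
width: 0.0936
finger_force: 0.0
```

```bash
python3 p.py .5435 -0.0435 .141 -0.07
```

```text
rows needed 5.04 shift [-0.0856 -0.2317  0.0491] rot [0.0388 0.0023 0.0449]
force [ 1.01  0.43 -0.55] width 0.09357649165573949 q [ 0.49 -0.4   2.15 -0.45  0.81 -0.85] t 8.8
```

Emit:
carry_out --pt "-0.016 -0.044 0.009 0.008 0 0.009" --pt "-0.033 -0.09 0.019 0.016 0.001 0.018" --pt "-0.05 -0.136 0.029 0.023 0.001 0.027" --pt "-0.067 -0.182 0.039 0.031 0.002 0.036" --pt "-0.084 -0.228 0.048 0.039 0.002 0.045"

```text
time: 9.3
tool_pos: [0.5537, -0.0418, 0.1264]
ee_rot: [-3.14, 0.699, 3.07]
wrist_force: [-0.1, 1.0, -0.2]
width: 0.094
finger_force: 0.0
```

```bash
python3 p.py .639 -0.050 .026 -0.07
```

```text
rows needed 3.02 shift [-0.001  -0.0018  0.151 ] rot [-0.0024  0.0005 -0.0012]
force [-0.08  0.98 -0.23] width 0.09395503123511684 q [-0.25 -0.35  2.08  0.17  0.72 -1.84] t 9.3
```

Emit:
carry_out --pt "0 0 0.04 0 0 0" --pt "-0.001 -0.001 0.08 -0.001 0 0" --pt "-0.001 -0.002 0.12 -0.002 0 -0.001" --pt "-0.001 -0.002 0.142 -0.002 0 -0.001" --pt "-0.001 -0.002 0.151 -0.002 0 -0.001"

```text
time: 9.8
tool_pos: [0.6502, -0.0486, 0.0072]
ee_rot: [3.141, 0.692, 3.072]
wrist_force: [-0.0, 0.2, 0.1]
width: 0.0939
finger_force: 0.0
```

Emit:
carry_out --pt "0 0 0 0 0 0" --pt "0 0 0 0 0 0" --pt "0 0 0 0 0 0" --pt "0 0 0 0 0 0" --pt "0 0 0 0 0 0" --jaw 0

```text
time: 10.3
tool_pos: [0.6509, -0.0489, 0.0112]
ee_rot: [-3.141, 0.698, 3.072]
wrist_force: [-0.2, -0.9, -0.7]
width: 0.0575
finger_force: 0.0
```

Emit:
carry_out --pt "0 0 0 0 0 0" --pt "0 0 0 0 0 0" --pt "0 0 0 0 0 0" --pt "0 0 0 0 0 0" --pt "0 0 0 0 0 0"

```text
time: 10.8
tool_pos: [0.6512, -0.0492, 0.0108]
ee_rot: [-3.141, 0.698, 3.072]
wrist_force: [-3.8, -1.4, 6.0]
width: 0.0455
finger_force: 30.0
```

```bash
python3 p.py .639 -0.050 .072 -0.07
```

```text
rows needed 0.93 shift [-0.0301 -0.0016 -0.0357] rot [-0.0003 -0.0003  0.0002]
force [-3.77 -1.44  6.01] width 0.045529713224655606 q [-0.21  0.06  1.99  0.23  0.4  -1.89] t 10.8
```

Emit:
carry_out --pt "-0.008 0 -0.009 0 0 0" --pt "-0.016 0 -0.019 0 0 0" --pt "-0.024 -0.001 -0.028 0 0 0" --pt "-0.03 -0.001 -0.036 0 0 0" --pt "-0.03 -0.001 -0.036 0 0 0"

```text
time: 11.3
tool_pos: [0.6521, -0.0503, 0.0601]
ee_rot: [-3.141, 0.701, 3.072]
wrist_force: [1.3, -0.1, -1.2]
width: 0.0457
finger_force: 30.0
```

Emit:
carry_out --pt "0 0 0 0 0 0" --pt "0.02 0 -0.017 0 0 0" --pt "0.05 0 -0.042 0 0 0" --pt "0.08 0 -0.067 0 0 0" --pt "0.11 0 -0.092 0 0 0"

```text
time: 11.8
tool_pos: [0.5053, -0.0394, 0.055]
ee_rot: [3.141, 0.693, 3.072]
wrist_force: [-0.2, 0.0, -0.2]
width: 0.0457
finger_force: 30.0
```

Emit:
carry_out --pt "0.008 0 -0.007 0 0 0" --pt "0.008 0 -0.007 0 0 0" --pt "0.008 0 -0.007 0 0 0" --pt "0.008 0 -0.007 0 0 0" --pt "0.008 0 -0.007 0 0 0"

```text
time: 12.3
tool_pos: [0.4976, -0.0393, 0.0571]
ee_rot: [3.141, 0.696, 3.072]
wrist_force: [-0.5, 0.7, -1.6]
width: 0.0456
finger_force: 30.0
```

```bash
python3 p.py .447 .294 .085 0.03;python3 p.py .447 -.275 .085 0.0
```

```text
rows needed 6.72 shift [ 0.0387  0.3301 -0.0497] rot [-0.0639 -0.0021 -0.0765]
force [-0.46  0.7  -1.65] width 0.0455850767929764 q [-0.29 -0.42  2.27  0.25  0.62 -1.95] t 12.3
rows needed 4.78 shift [ 0.0082 -0.2378 -0.0243] rot [-0.0446 -0.0021 -0.0535]
force [-0.46  0.7  -1.65] width 0.0455850767929764 q [-0.29 -0.42  2.27  0.25  0.62 -1.95] t 12.3
```

Weight is ~1.6 N, so this case is empty and goes to the yellow tray. Joint 6 would get near its limit on that side, so I'll lay it about 0.25 rad askew in the near slot.

```bash
python3 p.py .447 -.270 .085 -0.25
```

```text
rows needed 4.75 shift [ 0.0086 -0.2359 -0.0247] rot [ 0.1158 -0.0021  0.1382]
force [-0.46  0.7  -1.65] width 0.0455850767929764 q [-0.29 -0.42  2.27  0.25  0.62 -1.95] t 12.3
```

Emit:
carry_out --pt "0.001 -0.045 -0.008 0.023 0 0.027" --pt "0.003 -0.092 -0.014 0.046 -0.001 0.055" --pt "0.005 -0.14 -0.02 0.069 -0.001 0.083" --pt "0.007 -0.188 -0.024 0.093 -0.002 0.11" --pt "0.009 -0.236 -0.025 0.116 -0.002 0.138"

```text
time: 12.8
tool_pos: [0.4574, -0.2759, 0.0712]
ee_rot: [-3.14, 0.7, 2.89]
wrist_force: [0.7, 0.6, -1.8]
width: 0.046
finger_force: 30.0
```

Emit:
carry_out --pt "0 0 0 0 0 0" --pt "0 0 0 0 0 0" --pt "0 0 0 0 0 0" --pt "0 0 0 0 0 0" --pt "0 0 0 0 0 0"

```text
time: 13.3
tool_pos: [0.4579, -0.2715, 0.0702]
ee_rot: [-3.141, 0.698, 2.894]
wrist_force: [-0.4, 0.4, -1.1]
width: 0.0458
finger_force: 30.0
```

```bash
python3 p.py .447 -.270 .0325 -0.25;  python3 - <<'E'
from bench import *
from h import *
s=snapshot('top');cv2.imwrite('pics/g4.png',cv2.resize(s['img'][150:350,320:560,::-1],None,fx=3,fy=3,interpolation=2))
E
```

```text
rows needed 1.05 shift [ 0.0326 -0.0012  0.0408] rot [0.0012 0.0001 0.0018]
force [-0.38  0.43 -1.06] width 0.045773301024387716 q [-0.91 -0.29  2.16  0.6   0.78 -2.56] t 13.3
```

View pics/g4.png

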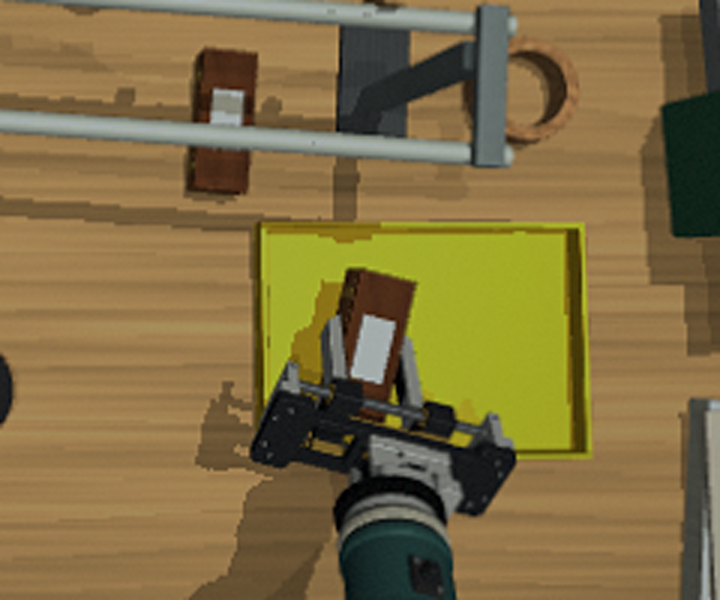

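The case is inside the yellow tray's left half (crop (375,340)), but joint 6 sits at its limit, so I'll turn a little further askew before lowering.

```bash
python3 p.py .450 -.262 .080 -0.35
```

```text
rows needed 0.68 shift [0.0015 0.0063 0.0051] rot [0.0653 0.0003 0.0783]
force [-0.03  0.22 -1.11] width 0.04580226961943142 q [-0.91 -0.29  2.16  0.6   0.78 -2.56] t 13.35
```

Emit:
carry_out --pt "0 0.002 0.001 0.02 0 0.025" --pt "0.001 0.004 0.002 0.04 0 0.05" --pt "0.0015 0.006 0.005 0.065 0 0.078" --pt "0.0015 0.006 0.005 0.065 0 0.078" --pt "0.0015 0.006 0.005 0.065 0 0.078"

```text
time: 13.85
tool_pos: [0.4613, -0.2669, 0.0657]
ee_rot: [-3.141, 0.699, 2.792]
wrist_force: [0.9, 0.1, -0.8]
width: 0.0456
finger_force: 30.0
```

```bash
python3 p.py .450 -.262 .033 -0.35
```

```text
rows needed 0.95 shift [0.0305 0.0008 0.0361] rot [0.0003 0.0005 0.0005]
force [ 0.89  0.1  -0.81] width 0.04556379792742484 q [-0.83 -0.31  2.19  0.49  0.69 -2.34] t 13.85
```

Emit:
carry_out --pt "0.009 0 0.01 0 0 0" --pt "0.017 0 0.02 0 0 0" --pt "0.025 0.001 0.029 0 0 0" --pt "0.029 0.001 0.034 0 0 0" --pt "0.0305 0.001 0.036 0 0 0"

```text
time: 14.35
tool_pos: [0.4609, -0.2666, 0.0177]
ee_rot: [3.141, 0.697, 2.789]
wrist_force: [-0.2, 0.5, -1.3]
width: 0.046
finger_force: 30.0
```

Emit:
carry_out --pt "0 0 0 0 0 0" --pt "0.0005 0 0.0005 0 0 0" --pt "0.001 0 0.001 0 0 0" --pt "0.001 0 0.001 0 0 0" --pt "0.001 0 0.001 0 0 0"

```text
time: 14.85
tool_pos: [0.4612, -0.2668, 0.0173]
ee_rot: [-3.141, 0.699, 2.79]
wrist_force: [0.1, 0.1, -1.8]
width: 0.0457
finger_force: 30.0
```

Emit:
carry_out --pt "0.0003 0 0.0004 0 0 0" --pt "0.0006 0 0.0008 0 0 0" --pt "0.001 0 0.001 0 0 0" --pt "0.001 0 0.001 0 0 0" --pt "0.001 0 0.001 0 0 0"

```text
time: 15.35
tool_pos: [0.461, -0.2667, 0.0158]
ee_rot: [3.141, 0.699, 2.79]
wrist_force: [-0.1, 1.1, -0.5]
width: 0.0456
finger_force: 30.0
```

Emit:
carry_out --pt "0.0005 0 0.0006 0 0 0" --pt "0.001 0 0.001 0 0 0" --pt "0.001 0 0.001 0 0 0" --pt "0.001 0 0.001 0 0 0" --pt "0.001 0 0.001 0 0 0"

```text
time: 15.85
tool_pos: [0.4616, -0.2671, 0.0158]
ee_rot: [-3.141, 0.701, 2.79]
wrist_force: [-4.3, 3.1, 7.8]
width: 0.0459
finger_force: 30.0
```

Emit:
carry_out --pt "0 0 0 0 0 0" --pt "0 0 0 0 0 0" --pt "0 0 0 0 0 0" --pt "0 0 0 0 0 0" --pt "0 0 0 0 0 0" --jaw 0.75

```text
time: 16.35
tool_pos: [0.4607, -0.2665, 0.014]
ee_rot: [3.141, 0.698, 2.79]
wrist_force: [0.3, 0.4, 0.3]
width: 0.0703
finger_force: 0.0
```

Emit:
carry_out --pt "0 0 0 0 0 0" --pt "0 0 -0.01 0 0 0" --pt "0 0 -0.03 0 0 0" --pt "0 0 -0.06 0 0 0" --pt "0 0 -0.1 0 0 0"

```text
time: 16.85
tool_pos: [0.3995, -0.2431, 0.0898]
ee_rot: [3.139, 0.695, 2.789]
wrist_force: [0.4, -0.2, 0.6]
width: 0.0709
finger_force: 0.0
```

```bash
python3 p.py .539 -.155 .141 -0.085;python3 - <<'E'
from bench import *
from h import *
s=snapshot('top');C=cloud(s)
m=(C[...,2]>.035)&(C[...,2]<.055)&(abs(C[...,0]-.45)<.085)&(abs(C[...,1]+.262)<.06);print('placed',rect(C[m]),np.percentile(C[m][:,2],[5,50,95]))
m=(C[...,2]>.034)&(C[...,2]<.046)&(abs(C[...,0]-.633)<.075)&(abs(C[...,1]+.164)<.045)
q=C[m];q=q[(q[:,0]<.59)|(q[:,0]>.632)];print('case2',rect(q),len(q))
E
```

```text
rows needed 3.57 shift [-0.1097  0.134   0.0441] rot [-0.169  -0.0029 -0.2051]
force [ 0.43 -0.18  0.58] width 0.07093569496762381 q [-0.95 -0.55  2.27  0.49  0.88 -2.38] t 16.85
placed (array([ 450. , -261.9]), array([ 47.8, 120.4]), 69.7) [0.04111842 0.04523368 0.04856164]
case2 (array([ 634.5, -165.5]), array([ 47.1, 120.6]), 85.2) 570
```

Emit:
carry_out --pt "-0.027 0.033 0.007 -0.042 0 -0.051" --pt "-0.055 0.067 0.02 -0.084 -0.001 -0.102" --pt "-0.082 0.1 0.032 -0.127 -0.002 -0.154" --pt "-0.11 0.134 0.044 -0.169 -0.003 -0.205" --pt "-0.11 0.134 0.044 -0.169 -0.003 -0.205" --jaw 1

```text
time: 17.4
tool_pos: [0.556, -0.1559, 0.1299]
ee_rot: [-3.138, 0.704, 3.063]
wrist_force: [-0.0, -0.1, -0.1]
width: 0.0937
finger_force: 0.0
```

```bash
python3 p.py .635 -0.165 .026 -0.085
```

```text
rows needed 3.0 shift [ 0.0068 -0.0023  0.1497] rot [0.     0.006  0.0049]
force [-0.01 -0.15 -0.06] width 0.0937085803929856 q [-0.55 -0.27  2.02  0.42  0.79 -2.25] t 17.4
```

Emit:
carry_out --pt "0.003 -0.001 0.04 0 0.002 0.002" --pt "0.005 -0.002 0.08 0 0.004 0.004" --pt "0.007 -0.002 0.12 0 0.006 0.005" --pt "0.007 -0.002 0.142 0 0.006 0.005" --pt "0.007 -0.002 0.15 0 0.006 0.005"

```text
time: 17.9
tool_pos: [0.6419, -0.1671, 0.0052]
ee_rot: [3.139, 0.69, 3.05]
wrist_force: [-9.4, 1.6, 10.9]
width: 0.0941
finger_force: 5.5
```

Emit:
carry_out --pt "0 0 0 0 0 0" --pt "0 0 0 0 0 0" --pt "0 0 0 0 0 0" --pt "0 0 0 0 0 0" --pt "0 0 0 0 0 0" --jaw 0

```text
time: 18.4
tool_pos: [0.6432, -0.1678, 0.0098]
ee_rot: [-3.142, 0.697, 3.051]
wrist_force: [0.3, -0.9, -0.0]
width: 0.0577
finger_force: 0.0
```

Emit:
carry_out --pt "0 0 0 0 0 0" --pt "0 0 0 0 0 0" --pt "0 0 0 0 0 0" --pt "0 0 0 0 0 0" --pt "0 0 0 0 0 0"

```text
time: 18.9
tool_pos: [0.6432, -0.1674, 0.0092]
ee_rot: [3.141, 0.695, 3.051]
wrist_force: [-6.5, 1.9, 5.5]
width: 0.0459
finger_force: 30.0
```

Emit:
carry_out --pt "-0.008 0 -0.009 0 0 0" --pt "-0.016 0 -0.019 0 0 0" --pt "-0.024 0 -0.028 0 0 0" --pt "-0.03 0 -0.036 0 0 0" --pt "-0.03 0 -0.036 0 0 0"

```text
time: 19.4
tool_pos: [0.6445, -0.1683, 0.0587]
ee_rot: [-3.14, 0.699, 3.053]
wrist_force: [1.0, -0.8, -4.9]
width: 0.0459
finger_force: 30.0
```

Emit:
carry_out --pt "0 0 0 0 0 0" --pt "0 0 0 0 0 0" --pt "0 0 0 0 0 0" --pt "0 0 0 0 0 0" --pt "0 0 0 0 0 0"

```text
time: 19.9
tool_pos: [0.6429, -0.1675, 0.055]
ee_rot: [3.14, 0.694, 3.051]
wrist_force: [-0.4, 0.5, -5.1]
width: 0.0461
finger_force: 30.0
```

```bash
python3 p.py .477 -0.165 .078 -0.085
```

```text
rows needed 3.08 shift [ 0.1124 -0.0123 -0.1045] rot [-0.0025 -0.0038 -0.0043]
force [-0.38  0.51 -5.14] width 0.04605563255062676 q [-0.47  0.03  1.92  0.44  0.58 -2.24] t 19.9
```

Weight is ~5 N, so this case is loaded and goes to the blue tray's near slot.

Emit:
carry_out --pt "0.027 -0.003 -0.026 0 0 0" --pt "0.055 -0.006 -0.052 0 0 0" --pt "0.083 -0.009 -0.078 0 0 0" --pt "0.112 -0.012 -0.105 -0.002 -0.004 -0.004" --pt "0.112 -0.012 -0.105 -0.002 -0.004 -0.004"

```text
time: 20.4
tool_pos: [0.4852, -0.1649, 0.0623]
ee_rot: [-3.141, 0.696, 3.055]
wrist_force: [0.0, -0.0, -5.8]
width: 0.0457
finger_force: 30.0
```

```bash
python3 p.py .447 .29 .085 0.04
```

```text
rows needed 9.12 shift [ 0.0449  0.4514 -0.0484] rot [-0.0818 -0.0022 -0.0971]
force [ 0.01 -0.03 -5.82] width 0.04572413390866591 q [-0.7  -0.35  2.22  0.56  0.76 -2.5 ] t 20.4
```

Emit:
carry_out --pt "0.003 0.03 -0.004 -0.006 0 -0.007" --pt "0.007 0.07 -0.009 -0.013 0 -0.015" --pt "0.011 0.112 -0.014 -0.02 0 -0.024" --pt "0.015 0.155 -0.018 -0.028 -0.001 -0.033" --pt "0.02 0.2 -0.022 -0.036 -0.001 -0.043"

```text
time: 20.9
tool_pos: [0.4773, 0.0325, 0.069]
ee_rot: [3.141, 0.701, 3.109]
wrist_force: [0.1, 0.3, -6.1]
width: 0.0459
finger_force: 30.0
```

```bash
python3 p.py .447 .29 .085 0.04
```

```text
rows needed 5.17 shift [ 0.0192  0.2573 -0.0179] rot [-0.0455  0.0029 -0.0552]
force [ 0.13  0.31 -6.11] width 0.04585770964027883 q [-0.07 -0.51  2.3   0.04  0.65 -1.63] t 20.9
```

Emit:
carry_out --pt "0.003 0.045 -0.004 -0.008 0 -0.01" --pt "0.007 0.09 -0.008 -0.016 0.001 -0.02" --pt "0.01 0.135 -0.012 -0.024 0.002 -0.029" --pt "0.013 0.175 -0.015 -0.032 0.002 -0.038" --pt "0.016 0.21 -0.018 -0.038 0.003 -0.046"

```text
time: 21.4
tool_pos: [0.4595, 0.246, 0.0722]
ee_rot: [3.137, 0.697, -3.112]
wrist_force: [0.5, -0.5, -5.5]
width: 0.0458
finger_force: 30.0
```

```bash
python3 p.py .447 .290 .08 0.04
```

```text
rows needed 0.9 shift [0.0036 0.0445 0.006 ] rot [-0.0027 -0.0013 -0.0084]
force [ 0.46 -0.47 -5.54] width 0.04575063004719106 q [ 0.62 -0.27  2.14 -0.55  0.74 -0.67] t 21.4
```

Emit:
carry_out --pt "0.001 0.015 0.002 -0.001 0 -0.003" --pt "0.002 0.03 0.004 -0.002 0 -0.006" --pt "0.0035 0.0445 0.006 -0.003 -0.001 -0.008" --pt "0.0035 0.0445 0.006 -0.003 -0.001 -0.008" --pt "0.0035 0.0445 0.006 -0.003 -0.001 -0.008"

```text
time: 21.9
tool_pos: [0.4597, 0.2864, 0.0642]
ee_rot: [-3.138, 0.696, -3.102]
wrist_force: [-0.6, -0.4, -5.5]
width: 0.0457
finger_force: 30.0
```

```bash
python3 p.py .447 .290 .033 0.04
python3 - <<'E'
from bench import *
from h import *
s=snapshot('top');C=cloud(s);cv2.imwrite('pics/g5.png',cv2.resize(s['img'][180:340,90:330,::-1],None,fx=3,fy=3,interpolation=2))
hsv=cv2.cvtColor(s['img'],cv2.COLOR_RGB2HSV)
m=(cv2.inRange(hsv,(0,60,10),(14,255,130))>0)&(C[...,2]>.07)&(C[...,2]<.12)&(abs(C[...,0]-.46)<.085)&(abs(C[...,1]-.29)<.03)
q=C[m];print(rect(q),np.polyfit(q[:,0]-.45,q[:,2],1))
E
```

```text
rows needed 0.92 shift [0.0296 0.0042 0.0349] rot [-0.0043 -0.0026 -0.0004]
force [-0.63 -0.38 -5.47] width 0.04567478965292315 q [ 0.71 -0.17  2.08 -0.63  0.76 -0.54] t 21.9
(array([449.3, 286.2]), array([116.4,  48.1]), 0.2) [-0.00428224  0.0950259 ]
```

View pics/g5.png

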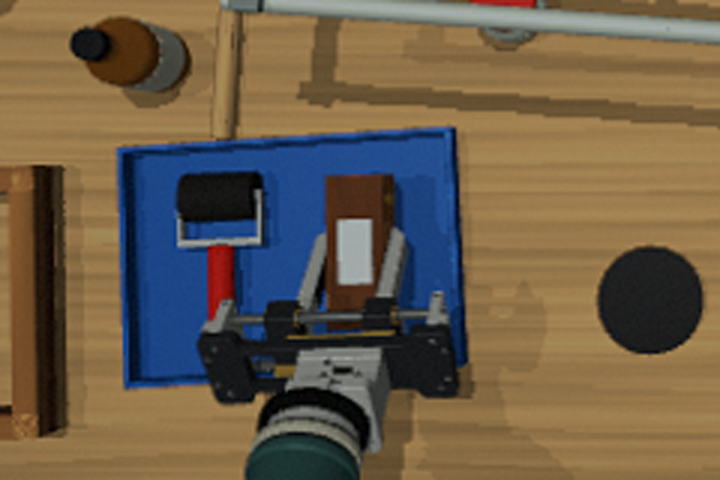

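The case hangs level over the right half of the blue tray (crop (360,240)), clear of the roller (220,230). Next I lower it.

Emit:
carry_out --pt "0.008 0 0.01 0 0 0" --pt "0.016 0 0.019 0 0 0" --pt "0.024 0 0.028 0 0 0" --pt "0.028 0 0.033 0 0 0" --pt "0.0295 0 0.035 0 0 0"

```text
time: 22.45
tool_pos: [0.459, 0.2846, 0.0166]
ee_rot: [-3.134, 0.694, -3.101]
wrist_force: [-0.8, 0.9, -5.3]
width: 0.0459
finger_force: 30.0
```

Emit:
carry_out --pt "0 0 0 0 0 0" --pt "0.0005 0 0.0005 0 0 0" --pt "0.001 0 0.001 0 0 0" --pt "0.001 0 0.001 0 0 0" --pt "0.001 0 0.001 0 0 0"

```text
time: 22.95
tool_pos: [0.4599, 0.286, 0.0177]
ee_rot: [-3.137, 0.697, -3.102]
wrist_force: [0.6, -0.2, -5.3]
width: 0.0459
finger_force: 30.0
```

Emit:
carry_out --pt "0.0003 0 0.0004 0 0 0" --pt "0.0006 0 0.0008 0 0 0" --pt "0.001 0 0.001 0 0 0" --pt "0.001 0 0.001 0 0 0" --pt "0.001 0 0.001 0 0 0"

```text
time: 23.45
tool_pos: [0.4596, 0.2858, 0.0159]
ee_rot: [-3.136, 0.697, -3.102]
wrist_force: [0.2, 0.0, -4.5]
width: 0.0462
finger_force: 30.0
```

Emit:
carry_out --pt "0.0005 0 0.0006 0 0 0" --pt "0.001 0 0.0012 0 0 0" --pt "0.001 0 0.0012 0 0 0" --pt "0.001 0 0.0012 0 0 0" --pt "0.001 0 0.0012 0 0 0"

```text
time: 23.95
tool_pos: [0.4596, 0.2858, 0.0143]
ee_rot: [-3.136, 0.697, -3.102]
wrist_force: [1.0, 0.5, -5.1]
width: 0.046
finger_force: 30.0
```

Emit:
carry_out --pt "0.0005 0 0.0006 0 0 0" --pt "0.001 0 0.001 0 0 0" --pt "0.001 0 0.001 0 0 0" --pt "0.001 0 0.001 0 0 0" --pt "0.001 0 0.001 0 0 0"

```text
time: 24.45
tool_pos: [0.4602, 0.2861, 0.0143]
ee_rot: [-3.137, 0.699, -3.102]
wrist_force: [-4.6, -3.2, 4.6]
width: 0.0454
finger_force: 30.0
```

Contact made; opening and retreating.

Emit:
carry_out --pt "0 0 0 0 0 0" --pt "0 0 0 0 0 0" --pt "0 0 0 0 0 0" --pt "0 0 0 0 0 0" --pt "0 0 0 0 0 0" --jaw 0.75

```text
time: 24.95
tool_pos: [0.4596, 0.2859, 0.013]
ee_rot: [-3.137, 0.697, -3.102]
wrist_force: [0.5, 0.3, 0.6]
width: 0.0704
finger_force: 0.0
```

Emit:
carry_out --pt "0 0 0 0 0 0" --pt "0 0 -0.01 0 0 0" --pt "0 0 -0.03 0 0 0" --pt "0 0 -0.06 0 0 0" --pt "0 0 -0.1 0 0 0"

```text
time: 25.45
tool_pos: [0.394, 0.2826, 0.0893]
ee_rot: [-3.134, 0.694, -3.101]
wrist_force: [0.7, 1.2, 0.6]
width: 0.0705
finger_force: 0.0
```

Emit:
carry_out --pt "0 0 -0.02 0 0 0" --pt "0 0 -0.04 0 0 0" --pt "0 0 -0.05 0 0 0" --pt "0 0 -0.05 0 0 0" --pt "0 0 -0.05 0 0 0"

```text
time: 25.95
tool_pos: [0.3631, 0.2826, 0.1275]
ee_rot: [-3.136, 0.696, -3.101]
wrist_force: [-0.2, -0.3, 0.1]
width: 0.0705
finger_force: 0.0
```

Run:
```python
from bench import *
from h import *
s=snapshot('top');C=cloud(s);cv2.imwrite('pics/end.png',s['img'][:,:,::-1])
for n,x,y,w in(('loaded',.45,.287,.04),('empty',.45,-.262,.06),('roller',.44,.41,.05)):
    m=(C[...,2]>.03)&(C[...,2]<.06)&(abs(C[...,0]-x)<.085)&(abs(C[...,1]-y)<w);q=C[m]
    print(n,rect(q),np.percentile(q[:,2],[5,50,95]).round(3),np.polyfit(q[:,0]-x,q[:,2],1).round(3))
```

```text
loaded (array([450.8, 284.4]), array([120.2,  46.9]), 2.6) [0.04  0.045 0.048] [-0.005  0.045]
empty (array([ 449.9, -262.1]), array([ 48.6, 120.4]), 69.6) [0.04  0.045 0.048] [-0.001  0.045]
roller (array([435.8, 415. ]), array([152.6,  68.3]), 0.2) [0.031 0.038 0.046] [0.048 0.038]
```

View pics/end.png

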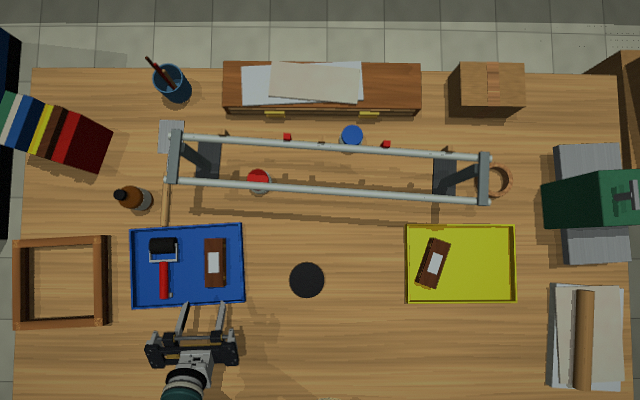

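The final view shows the roller (163,265) and the loaded case (214,263) flat in the blue tray. The empty case (433,263) is flat in the yellow tray, and the other items are where they started.

```bash
python3 -c "
from bench import *
print(close_job())"
```

```text
the job is handed in; nothing more can be done
None
```

The job is handed in at about 26 s: the roller and the loaded case (about 5 N) lie flat in the blue kit tray, the empty case (about 1.6 N) lies flat but about 0.35 rad askew in the yellow returns tray, and the jars, bottle, tape, knife and baren look unmoved.

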